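Isolate the bench sander: handle to off, hasp holes lined up

TASK

Make the sander safe for a disc change: swing the isolator's black handle round counter-clockwise (seen from above) to off, and leave it standing with the cam's high point squarely on the sprung tongue so that the tongue's hole lines up with the hole in the fixed hasp plate, ready for the padlock. It must stay lined up by itself after you let go; leave the padlock, the hammer and the wooden offcut where they lie.

Things in the scene. Friction and masses are not known exactly. Their poses are not given: they have to be found in the camera images.
- isolator: Grey isolator box fixed on the bench, lying on its back, 235 x 165 mm, 70 mm high. Origin: on the bench straight under the handle's shaft; z up, x from the shaft along the tongue towards the hasp. The box reaches 85 mm behind and 150 mm ahead of the shaft along x, 82 mm to either side. Tongue, cam, hasp plate and handle stand on its top.
- handle_grip (a point): Grip of the black handle: a level bar 18 mm wide, 26 mm high (100 to 126 mm above the bench, 30 mm free beneath), reaching 130 mm from the shaft. This point: on the bar's centre line, 100 mm from the shaft, 113 mm above the bench; x outwards along the bar. Pinch it across its width or push its side. Friction alone takes about 1.8 N here.
- handle (a joint): Handle angle, rad, counter-clockwise from above, rigid stops at 0 (on) and 2.6. At 0 the bar points 100 degrees counter-clockwise from the isolator's x axis; it starts at 0 to 0.35. It stays where it is left while the cam is clear of the tongue. The cam's high point meets the tongue at an angle that differs from unit to unit, about 1.78 to 2.22: feel for it.
- cam_axis (a point): Shaft axis at the level of the steel cam, 84 mm above the bench. The cam, a lobed disc under the handle, turns with it; high point 46 mm from the axis. From 0.6 rad before the high point it pushes the tongue: 4 to 6 N in all at the grip, easing off near the top. Let go over 0.12 rad short, the handle is driven back; over 0.12 rad past, driven on (swing it back); between, it stays.
- tongue (a joint): Travel of the sprung steel tongue outwards along the isolator's x axis, m: 0 at rest, 0.012 with the holes lined up, stop at 0.016. Spring 8 N at rest, 20 N when lined up, towards the shaft; only the cam's high point holds it out. Flat bar 38 mm wide with a roller of 24 mm diameter at the shaft end.
- tongue_hole (a point): Centre of the 13 mm hole in the tongue, given at 94 mm above the bench (the level of hasp_hole; the tongue's own top is at 86 mm). At rest it is 12 mm nearer the shaft than hasp_hole.
- hasp_hole (a point): Centre of the 13 mm hole in the fixed hasp plate (46 x 58 mm, top 94 mm above the bench), a bridge over the tongue, 115 mm from the shaft along its x axis.
- padlock_mid (a point): Brass padlock lying flat on the bench, body 50 x 48 x 24 mm, 60 mm with its shackle ahead along x; this point is in the body's middle. Bystander.
- mallet_mid (a point): Hammer of 260 mm with a wooden handle, lying on the bench along its x axis; this point is about its middle. Bystander.
- offcut_mid (a point): Wooden offcut 150 x 90 x 28 mm lying on the bench; this point is its centre. Bystander.

How it is judged:
By the outcome, as a careful person would: the job done as asked, in the order asked, and still so for the second after the job is handed in, with the robot touching nothing.
It also fails if it takes over 72 s, if anything falls off the work surface, if the arm or the gripper's body presses on something with over 40 N, if the wrist force passes 120 N, or if a joint passes its speed limit or range.

ROBOT

A 6-joint arm with a two-finger parallel gripper is mounted at the origin on the work surface. World frame = base frame: x ahead of the robot, y to its left, z up, the work surface at z = 0. Lengths are in m, angles in rad, forces in N, time in s.
With the tool pointing down it reaches from about 0.375 to 0.925 m from the base axis. Payload 5.7 kg.
Tool frame: the origin (TCP) lies midway between the tips of the shut fingers; the grasp point (between the pads) lies 19 mm behind it; z points along the fingers, y is the direction in which the jaws open and shut (so a half turn about z gives the same grasp; the last joint's range is limited). The gripper opens to 85 mm and grips with 20 to 120 N. Pads are 22 mm wide; open, the fingers measure 114 mm over their backs; the gripper's body (76 mm by 85 mm) begins 54 mm behind the grasp point. The pads swing forward as they close: fully open they stand 13 mm farther back than shut.
Start: joints at [1.099, 0.359, 1.51, -0, 1.272, -0.115], TCP at [0.21, 0.562, 0.198] pointing down, gripper open.
Joint ranges: [-2.97, 2.97], [-1.01, 2.36], [0.21, 2.38], [-0.96, 4.11], [0.2, 2.71], [-2.98, 2.98]. Speed limits (rad/s): [2.39, 2.39, 3.14, 3.14, 3.14, 3.14].

INTERFACE

Orientations are given as a rotation vector (axis times angle).
In Python, from bench import * gives the robot as it stands.
- The arm moves only by the shell command python3 -m pendant 'ROWS' [FORCE]. ROWS is JSON, a list of rows, each an object with "slide": the shift along the tool's x, y, z in m, a list of three; "turn": the turn about the tool's z in rad; "grip": the opening, from 0 (shut) to 1 (fully open). A call has 1 to 5 rows; each row is the pose to reach, as a shift and turn from the pose commanded when the call began, along the tool's axes at that moment; what a row does not reach only later rows make up. A row lasts 1/10 s, in which the tool goes at most 50 mm and 8.59 degrees, less where a joint would pass 70% of its speed; a pose out of reach is approached as far as the arm can. A call with a gripper value outside its range is refused whole. The fingers move at their own pace and stop on an object; FORCE is the grip in N (left out, the last holds). Time passes only in rows, so rows that repeat a pose let the fingers close. It gives the time, the measured TCP pose, the force and the opening at its end, in the units of the state.
- state(): the state, without advancing time (a new reading comes with each control period).
- grab_frame(name): name is "scene" or "top"; returns the picture (384x512x3 uint8, blue, green, red); there is no depth.
- calibration(name): a dict with "vfov" (degrees; the focal length in pixels is half the picture's height over the tangent of half this angle, whatever the lens; pixels are square), "cx", "cy" (the principal point, pixels), "eye" and "attitude" of the camera in the world. Camera axes: x right, y up, looking along -z (the intrinsics and any distortion apply to the point x, -y, -z); pixel columns grow to the right and rows downward; lengths in m; the calibration is good to about 2 mm. A picture is of the moment at which its call begins. calibration takes no time and is no camera call.
- job_done(): hands the job in, once; it reports no verdict.
The state is a dict: "time_s": time; "joint_positions": joint angles; "qd": joint speeds; "joint_torque": joint torques, N m; "tool_pos": TCP position; "orientation": TCP orientation; "ft_force": force on the tool from outside, world axes, zero at the start; "moment": the same for the moment, N m; "opening": opening from 0.0 (shut) to 1.0 (fully open).
Only numpy, scipy, OpenCV 4.12 (cv2) and the standard library are available. Lean on these libraries where they do the work, as an engineer would, in place of code of your own. Each camera call takes 0.05 s, during which the arm holds its last target.

## Working session

There is one attempt and no reset: what is moved stays moved. The work goes in short steps, Python scripts to look and compute and a shell command to move; the robot and the scene stay as the last step left them, time stands still between calls to the robot, and variables do not carry over. Pictures are saved under pics/ and viewed, and the job is handed in when it is done.

```bash
ls; mkdir -p pics; python3 - <<'E'
from bench import *
import cv2
for n in("scene","top"):
    cv2.imwrite(f"pics/{n}0.png",grab_frame(n)); print(n,calibration(n))
s=state();print(s)
E
```

```text
pics
scene {'vfov': 43.0740547414252, 'cx': 251.9070243490016, 'cy': 189.2419907197278, 'eye': array([ 1.16283342, -0.39271299,  1.08744976]), 'attitude': array([0.59636437, 0.32219708, 0.97378262])}
top {'vfov': 47.94336414089386, 'cx': 254.0013948147872, 'cy': 190.51582311060142, 'eye': array([ 0.29443707, -0.01704992,  1.26527182]), 'attitude': array([ 0.16298725, -0.14411709, -1.40523944])}
{'time_s': 0.1, 'joint_positions': array([ 1.09890126e+00,  3.59425516e-01,  1.51132758e+00, -3.95967669e-05,
        1.27252534e+00, -1.15129080e-01]), 'qd': array([ 0.00024259, -0.00232854, -0.00148853,  0.00053589, -0.0017504 ,
        0.0018167 ]), 'joint_torque': array([-8.39318614e-05, -5.28648841e+01, -2.79349673e+01, -3.64856578e-04,
        4.95117885e-03, -3.63124025e-05]), 'tool_pos': array([0.20927473, 0.56159574, 0.19764086]), 'orientation': array([-5.57341029e-01, -3.09129943e+00,  2.55161183e-03]), 'ft_force': array([ 0.7212214 , -0.59839451,  0.51118753]), 'moment': array([0.05368017, 0.03039824, 0.02721617]), 'opening': 1.000598627809851}
```

View pics/scene0.png

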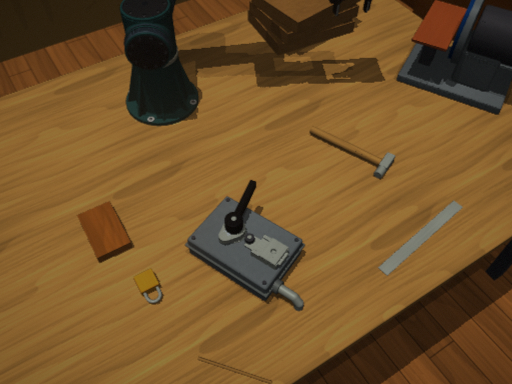

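View pics/top0.png

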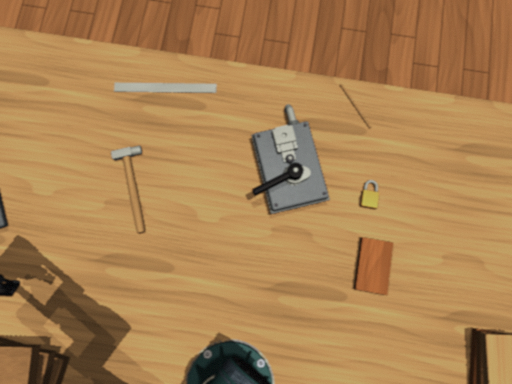

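```bash
cat > h.py <<'E'
from bench import *
import cv2, numpy as np
from scipy.spatial.transform import Rotation as R
def proj(n,P):
    c=calibration(n);f=192/np.tan(np.radians(c['vfov']/2))
    p=R.from_rotvec(c['attitude']).inv().apply(np.atleast_2d(P)-c['eye'])
    return np.c_[c['cx']+f*p[:,0]/-p[:,2], c['cy']-f*p[:,1]/-p[:,2]]
def ray(n,uv,z):
    c=calibration(n);f=192/np.tan(np.radians(c['vfov']/2))
    uv=np.atleast_2d(uv).astype(float)
    d=np.c_[(uv[:,0]-c['cx'])/f,-(uv[:,1]-c['cy'])/f,-np.ones(len(uv))]
    d=R.from_rotvec(c['attitude']).apply(d)
    return c['eye']+d*((z-c['eye'][2])/d[:,2])[:,None]
E
python3 - <<'E'
import cv2
a=cv2.imread('pics/top0.png')[95:225,230:350];cv2.imwrite('pics/topz.png',cv2.resize(a,None,fx=4.5,fy=4.5,interpolation=cv2.INTER_CUBIC))
a=cv2.imread('pics/scene0.png')[170:315,180:315];cv2.imwrite('pics/scenez.png',cv2.resize(a,None,fx=4,fy=4,interpolation=cv2.INTER_CUBIC))
from h import *
print(proj('top',[0,0,0]),proj('scene',[0,0,0]))
E
```

```text
[[228.97851085 385.32475038]] [[161.76372773  99.49126997]]
```

View pics/topz.png

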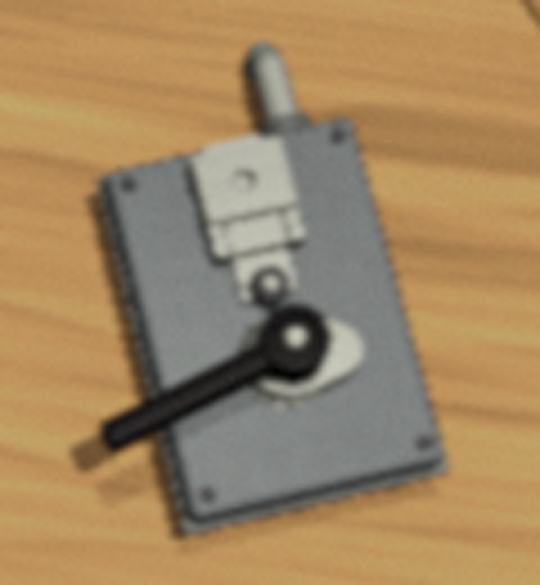

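View pics/scenez.png

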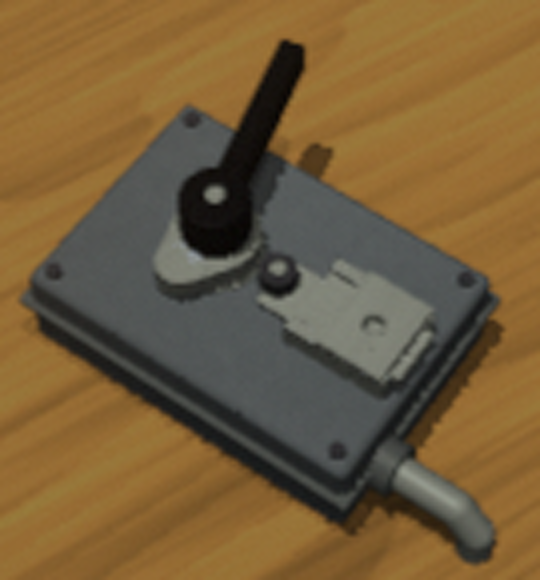

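```bash
python3 - <<'E'
from h import *
def tri(a,b):
    o=[];D=[]
    for n,uv in(('top',a),('scene',b)):
        e=calibration(n)['eye'];d=ray(n,uv,0)[0]-e;o.append(e);D.append(d/np.linalg.norm(d))
    A=sum(np.eye(3)-np.outer(d,d) for d in D);bb=sum((np.eye(3)-np.outer(d,d))@e for d,e in zip(D,o))
    p=np.linalg.solve(A,bb);return p,[np.linalg.norm(np.cross(p-e,d)) for d,e in zip(D,o)]
t=lambda x,y:(x/4.5+230-.4,y/4.5+95-.4)
s=lambda x,y:(x/4+180-.4,y/4+170-.4)
S,e=tri(t(297,337),s(214,194));print('shaft',S,e)
H,e=tri(t(244,181),s(373,323));print('hole',H,e, ray('top',t(244,181),.094),ray('scene',s(373,323),.094))
T,e=tri(t(113,433),s(294,46));print('tip',T,e,ray('top',t(113,433),.126),ray('scene',s(294,46),.126))
d=H-S;print('dist',np.hypot(*d[:2]),'iso yaw',np.degrees(np.arctan2(d[1],d[0])))
d=T-S;print('len',np.hypot(*d[:2]),'bar yaw',np.degrees(np.arctan2(d[1],d[0])))
# box top corners z=.07
for a,b in(((127,185),(467,279)),((339,135),(338,452)),((425,442),(54,271)),((207,495),(192,118))): print(tri(t(*a),s(*b)))
E
```

```text
shaft [ 0.59841411 -0.08496881  0.13033486] [np.float64(0.0017519747437882696), np.float64(0.001751974743788354)]
hole [ 0.70374731 -0.04013529  0.09262361] [np.float64(0.001498516643300353), np.float64(0.001498516643300429)] [[ 0.70257421 -0.04145023  0.094     ]] [[ 0.70492108 -0.0392097   0.094     ]]
tip [0.52440163 0.01632161 0.12348772] [np.float64(0.00300889281105125), np.float64(0.0030088928110511936)] [[0.52257252 0.01353292 0.126     ]] [[0.52710857 0.01809968 0.126     ]]
dist 0.11447762967770374 iso yaw 23.05631258286449
len 0.125449583627891 bar yaw 126.15544246647514
(array([0.69744462, 0.03375782, 0.06878255]), [np.float64(0.0018289446566181965), np.float64(0.0018289446566180957)])
(array([ 0.75284491, -0.09643397,  0.06942989]), [np.float64(0.001974670924003967), np.float64(0.0019746709240039875)])
(array([ 0.55999505, -0.17738403,  0.07061945]), [np.float64(0.0017516920405913534), np.float64(0.0017516920405913593)])
(array([ 0.50490721, -0.04744268,  0.07047122]), [np.float64(0.0018127427859245965), np.float64(0.0018127427859246184)])
```

```bash
cat >> h.py <<'E'
S=np.array([0.5984,-0.0850]);ISO=22.9
def where(yaw_bar,r,z,flip=0,off=0):
    """slide/turn (tool axes) needed to reach bar pose from measured pose"""
    s=state();Rt=R.from_rotvec(s['orientation']).as_matrix()
    a=np.radians(yaw_bar);n=np.array([-np.sin(a),np.cos(a)])
    P=np.r_[S+r*np.array([np.cos(a),np.sin(a)])+off*n,z]
    cur=np.degrees(np.arctan2(Rt[1,0],Rt[0,0]))
    d=(yaw_bar+180*flip-cur+180)%360-180
    return Rt.T@(P-s['tool_pos']),-np.radians(d),cur,s['joint_positions']
E
python3 - <<'E'
from h import *
print(R.from_rotvec(state()['orientation']).as_matrix().round(3))
for f in(0,1):
  for y in (126,180,240):
    a,t,c,q=where(y,.1,.2,f);p=S+.1*np.array([np.cos(np.radians(y)),np.sin(np.radians(y))])
    q1=np.arctan2(p[1],p[0]); print(f,y,a.round(3),round(t,3),c,'q6~',q[5]+(q1-q[0])+t)
E
```

```text
[[-0.937  0.349 -0.001]
 [ 0.349  0.937 -0.002]
 [ 0.    -0.002 -1.   ]]
0 126 [-0.507 -0.415 -0.002] 0.586 159.55947554527094 q6~ -0.6359016168113709
0 180 [-0.497 -0.505 -0.002] -0.357 159.55947554527094 q6~ -1.7397053162966236
0 240 [-0.574 -0.569 -0.001] -1.404 159.55947554527094 q6~ -2.9212451671048685
1 126 [-0.507 -0.415 -0.002] -2.556 159.55947554527094 q6~ -3.7774942704011636
1 180 [-0.497 -0.505 -0.002] 2.785 159.55947554527094 q6~ 1.40188733729317
1 240 [-0.574 -0.569 -0.001] 1.738 159.55947554527094 q6~ 0.22034748648492508
```

```bash
python3 -m pendant '[{"slide":[-0.036,-0.029,0],"turn":0.148,"grip":1},{"slide":[-0.072,-0.058,0],"turn":0.296,"grip":1},{"slide":[-0.108,-0.087,0],"turn":0.444,"grip":1},{"slide":[-0.144,-0.116,0],"turn":0.592,"grip":1},{"slide":[-0.18,-0.145,0],"turn":0.74,"grip":1}]' 40
python3 -c "
from h import *
print(where(126,.1,.2,1))"
```

```text
time_s: 0.6
tool_pos: [0.3279, 0.3617, 0.1981]
orientation: [-1.645, -2.676, 0.001]
ft_force: [0.9, -0.6, -0.4]
opening: 1.001
(array([-0.42196087,  0.02375391, -0.00178103]), np.float64(2.98173329778066), np.float64(116.84073359645653), array([ 6.92864944e-01,  1.98040444e-01,  1.74423844e+00, -1.77117647e-04,
        1.19983916e+00,  2.24470085e-01]))
```

```bash
python3 -m pendant '[{"slide":[-0.04,0.002,0],"turn":0.148,"grip":1},{"slide":[-0.08,0.004,0],"turn":0.296,"grip":1},{"slide":[-0.12,0.007,0],"turn":0.444,"grip":1},{"slide":[-0.16,0.009,0],"turn":0.592,"grip":1},{"slide":[-0.2,0.011,0],"turn":0.74,"grip":1}]'
python3 -c "
from h import *
print(where(126,.1,.2,1))"
```

```text
time_s: 1.1
tool_pos: [0.4289, 0.1889, 0.1982]
orientation: [-2.502, -1.899, 0.001]
ft_force: [0.3, 0.9, -0.0]
opening: 0.999
(array([-0.15617676,  0.15848609, -0.00182035]), np.float64(2.2411364004567864), np.float64(74.407657059315), array([ 2.67353638e-01,  1.69020543e-01,  1.78194098e+00, -1.79189353e-06,
        1.19109125e+00,  5.39492071e-01]))
```

```bash
python3 -m pendant '[{"slide":[-0.026,0.026,0],"turn":0.148,"grip":1},{"slide":[-0.052,0.052,0],"turn":0.296,"grip":1},{"slide":[-0.078,0.078,0],"turn":0.444,"grip":1},{"slide":[-0.104,0.104,0],"turn":0.592,"grip":1},{"slide":[-0.13,0.13,0],"turn":0.74,"grip":1}]'
python3 -m pendant '[{"slide":[0,0,0],"turn":0.148,"grip":1},{"slide":[0,0,0],"turn":0.296,"grip":1},{"slide":[0,0,0],"turn":0.444,"grip":1},{"slide":[0,0,0],"turn":0.592,"grip":1},{"slide":[0,0,0],"turn":0.74,"grip":1}]'
python3 -c "
from h import *
print(where(126.2,.1,.2,1))"
```

```text
time_s: 1.6
tool_pos: [0.5201, 0.0295, 0.1981]
orientation: [-3.02, -0.866, 0.001]
ft_force: [0.8, -0.2, -0.4]
opening: 1.0
time_s: 2.1
tool_pos: [0.5195, 0.0308, 0.198]
orientation: [3.129, -0.285, -0.002]
ft_force: [0.9, -0.2, -0.4]
opening: 0.998
(array([ 0.02588988,  0.0309859 , -0.00203977]), np.float64(0.7574700656621324), np.float64(-10.40016213006251), array([-7.34249465e-02,  2.45480544e-01,  1.67971591e+00, -7.62656455e-05,
        1.21744280e+00,  1.67891479e+00]))
```

```bash
python3 -m pendant '[{"slide":[0.005,0.006,0],"turn":0.15,"grip":0.8},{"slide":[0.010,0.012,0],"turn":0.3,"grip":0.8},{"slide":[0.016,0.018,0],"turn":0.45,"grip":0.8},{"slide":[0.021,0.025,0],"turn":0.6,"grip":0.8},{"slide":[0.026,0.031,0],"turn":0.745,"grip":0.8}]'
python3 - <<'E'
from h import *
print(where(126.2,.1,.1,1))
for n,(r,c) in dict(top=((95,225),(230,350)),scene=((130,315),(180,315))).items():
    f=grab_frame(n);cv2.imwrite(f'pics/{n}1.png',cv2.resize(f[r[0]:r[1],c[0]:c[1]],None,fx=3,fy=3))
E
```

```text
time_s: 2.6
tool_pos: [0.5399, -0.0044, 0.198]
orientation: [2.81, -1.403, -0.001]
ft_force: [-1.3, -0.6, 0.5]
opening: 0.801
(array([-0.00038069,  0.0002617 ,  0.09798337]), np.float64(0.012645649631803707), np.float64(-53.07545764689646), array([-1.36095796e-01,  2.73608713e-01,  1.63963617e+00, -1.58202508e-04,
        1.22930260e+00,  2.36109485e+00]))
```

View pics/scene1.png

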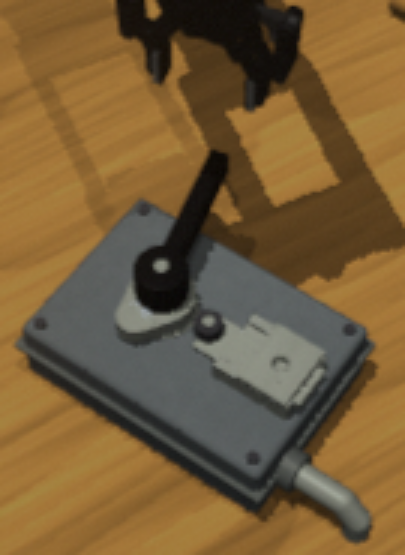

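View pics/top1.png

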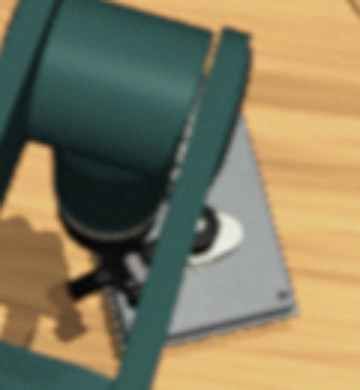

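```bash
python3 -m pendant '[{"slide":[0,0,0.03],"turn":0.012,"grip":0.8},{"slide":[0,0,0.06],"turn":0.012,"grip":0.8},{"slide":[0,0,0.085],"turn":0.012,"grip":0.8},{"slide":[0,0,0.108],"turn":0.012,"grip":0.8},{"slide":[0,0,0.108],"turn":0.012,"grip":0.8}]'
python3 -m pendant '[{"slide":[0,0,0],"turn":0,"grip":0.5},{"slide":[0,0,0],"turn":0,"grip":0.3},{"slide":[0,0,0],"turn":0,"grip":0.1},{"slide":[0,0,0],"turn":0,"grip":0.1},{"slide":[0,0,0],"turn":0,"grip":0.1}]' 25
python3 -m pendant '[{"slide":[0,0,0],"turn":0,"grip":0.1},{"slide":[0,0,0],"turn":0,"grip":0.1},{"slide":[0,0,0],"turn":0,"grip":0.1}]'
python3 -c "
from h import *
print(where(126.2,.1,.09,1))
print(state())"
```

```text
time_s: 3.2
tool_pos: [0.5368, -0.0034, 0.0875]
orientation: [2.807, -1.406, -0.01]
ft_force: [-0.4, 0.7, 0.6]
opening: 0.802
time_s: 3.7
tool_pos: [0.5409, -0.0043, 0.0917]
orientation: [-2.806, 1.411, -0.003]
ft_force: [-1.9, -0.7, 6.6]
opening: 0.188
time_s: 4.0
tool_pos: [0.5409, -0.0043, 0.0917]
orientation: [-2.806, 1.411, -0.003]
ft_force: [-1.0, -0.0, 6.4]
opening: 0.19
(array([-0.00094211,  0.0012714 ,  0.00171609]), np.float64(0.006921232757204879), np.float64(-53.403442573984414), array([-1.35580358e-01,  3.96561866e-01,  1.75883619e+00, -1.44383999e-04,
        9.84159276e-01,  2.36736064e+00]))
{'time_s': 4.0, 'joint_positions': array([-1.35580358e-01,  3.96561866e-01,  1.75883619e+00, -1.44383999e-04,
        9.84159276e-01,  2.36736064e+00]), 'qd': array([ 0.00063896,  0.00027254, -0.000604  ,  0.00062372, -0.00111535,
        0.00103057]), 'joint_torque': array([ 9.05733020e-02, -4.59788990e+01, -2.08885664e+01,  6.13223878e-02,
       -4.91555203e-01, -4.40946291e-02]), 'tool_pos': array([ 0.54091841, -0.00430168,  0.09171925]), 'orientation': array([-2.80607759,  1.41141381, -0.00308486]), 'ft_force': array([-1.01590249, -0.02152972,  6.40378338]), 'moment': array([-0.01974744,  0.2699546 , -0.03385034]), 'opening': 0.19033005133047914}
```

```bash
cat > st.py <<'E'
from h import *
s=state();p=s['tool_pos'];d=p[:2]-S;a=np.arctan2(d[1],d[0])
M=R.from_rotvec(s['orientation']).as_matrix()
f=s['ft_force'];t=np.array([-np.sin(a),np.cos(a)]);r=np.array([np.cos(a),np.sin(a)])
m=s['moment']
print('t',s['time_s'],'th_pos',round(np.radians((np.degrees(a)%360)-ISO-100),3),'th_yaw',round(np.radians((np.degrees(np.arctan2(M[1,0],M[0,0]))+180)%360-ISO-100),3),'r',np.hypot(*d).round(4),'z',p[2].round(4),'Ftan',(f[:2]@t).round(2),'Frad',(f[:2]@r).round(2),'Fz',f[2].round(2),'Mz',m[2].round(3),'q6',s['joint_positions'][5].round(3))
E
python3 -m pendant '[{"slide":[0.001,0.0138,0],"turn":-0.14,"grip":0.1},{"slide":[0.004,0.0273,0],"turn":-0.28,"grip":0.1},{"slide":[0.0086,0.04,0],"turn":-0.42,"grip":0.1},{"slide":[0.015,0.0525,0],"turn":-0.56,"grip":0.1},{"slide":[0.0232,0.0636,0],"turn":-0.698,"grip":0.1}]' 40
python3 st.py
python3 -m pendant '[{"slide":[0,0,0],"turn":0,"grip":0.1},{"slide":[0,0,0],"turn":0,"grip":0.1}]' 
python3 st.py
```

```text
time_s: 4.5
tool_pos: [0.5028, -0.0604, 0.0917]
orientation: [-3.12, 0.358, -0.002]
ft_force: [-0.6, 2.1, 8.3]
opening: 0.18
t 4.5 th_pos 0.745 th_yaw 0.768 r 0.0987 z 0.0917 Ftan -1.87 Frad 1.06 Fz 8.3 Mz 0.016 q6 1.541
time_s: 4.7
tool_pos: [0.5027, -0.0613, 0.0917]
orientation: [3.119, -0.367, 0.001]
ft_force: [-3.1, -0.2, 9.8]
opening: 0.176
t 4.7 th_pos 0.754 th_yaw 0.762 r 0.0986 z 0.0917 Ftan 0.91 Frad 2.96 Fz 9.8 Mz 0.056 q6 1.548
```

```bash
python3 -m pendant '[{"slide":[0.0008,0.0128,0],"turn":-0.13,"grip":0.1},{"slide":[0.0033,0.0254,0],"turn":-0.26,"grip":0.1},{"slide":[0.0074,0.0376,0],"turn":-0.39,"grip":0.1},{"slide":[0.0131,0.0492,0],"turn":-0.52,"grip":0.1}]' >/dev/null
python3 st.py
python3 -m pendant '[{"slide":[0.0005,0.0099,0],"turn":-0.1,"grip":0.1},{"slide":[0.0005,0.0099,0],"turn":-0.1,"grip":0.1}]' >/dev/null
python3 st.py
python3 -m pendant '[{"slide":[0.0005,0.0099,0],"turn":-0.1,"grip":0.1},{"slide":[0.0005,0.0099,0],"turn":-0.1,"grip":0.1}]'  >/dev/null
python3 st.py
```

```text
t 5.1 th_pos 1.258 th_yaw 1.287 r 0.0983 z 0.0917 Ftan -9.68 Frad 1.27 Fz 12.7 Mz -0.094 q6 0.927
t 5.3 th_pos 1.374 th_yaw 1.385 r 0.0981 z 0.0917 Ftan -2.11 Frad 3.07 Fz 10.06 Mz 0.03 q6 0.815
t 5.5 th_pos 1.475 th_yaw 1.485 r 0.098 z 0.0917 Ftan -2.36 Frad 2.7 Fz 9.55 Mz 0.072 q6 0.702
```

```bash

python3 -m pendant '[{"slide":[0,0.0015,0],"turn":-0.015,"grip":0.1},{"slide":[0,0.003,0],"turn":-0.03,"grip":0.1},{"slide":[0.0001,0.0044,0],"turn":-0.045,"grip":0.1},{"slide":[0.0002,0.0059,0],"turn":-0.06,"grip":0.1},{"slide":[0.0003,0.0074,0],"turn":-0.075,"grip":0.1}]' >/dev/null
python3 st.py
python3 -m pendant '[{"slide":[0,0.0015,0],"turn":-0.015,"grip":0.1},{"slide":[0,0.003,0],"turn":-0.03,"grip":0.1},{"slide":[0.0001,0.0044,0],"turn":-0.045,"grip":0.1},{"slide":[0.0002,0.0059,0],"turn":-0.06,"grip":0.1},{"slide":[0.0003,0.0074,0],"turn":-0.075,"grip":0.1}]' >/dev/null
python3 st.py
python3 -m pendant '[{"slide":[0,0.0015,0],"turn":-0.015,"grip":0.1},{"slide":[0,0.003,0],"turn":-0.03,"grip":0.1},{"slide":[0.0001,0.0044,0],"turn":-0.045,"grip":0.1},{"slide":[0.0002,0.0059,0],"turn":-0.06,"grip":0.1},{"slide":[0.0003,0.0074,0],"turn":-0.075,"grip":0.1}]' >/dev/null
python3 st.py
python3 -m pendant '[{"slide":[0,0.0015,0],"turn":-0.015,"grip":0.1},{"slide":[0,0.003,0],"turn":-0.03,"grip":0.1},{"slide":[0.0001,0.0044,0],"turn":-0.045,"grip":0.1},{"slide":[0.0002,0.0059,0],"turn":-0.06,"grip":0.1},{"slide":[0.0003,0.0074,0],"turn":-0.075,"grip":0.1}]' >/dev/null
python3 st.py
python3 - <<'E'
from h import *
f=grab_frame('scene');cv2.imwrite('pics/scene2.png',cv2.resize(f[170:315,170:315],None,fx=4,fy=4,interpolation=2))
E
```

```text
t 6.0 th_pos 1.526 th_yaw 1.558 r 0.098 z 0.0916 Ftan -8.91 Frad 2.33 Fz 14.26 Mz -0.169 q6 0.621
t 6.5 th_pos 1.604 th_yaw 1.633 r 0.0979 z 0.0916 Ftan -7.7 Frad 1.93 Fz 13.46 Mz -0.096 q6 0.539
t 7.0 th_pos 1.683 th_yaw 1.708 r 0.0978 z 0.0917 Ftan -6.71 Frad 2.16 Fz 12.81 Mz -0.031 q6 0.457
t 7.5 th_pos 1.763 th_yaw 1.783 r 0.0978 z 0.0917 Ftan -4.9 Frad 2.34 Fz 12.15 Mz -0.005 q6 0.376
```

View pics/scene2.png

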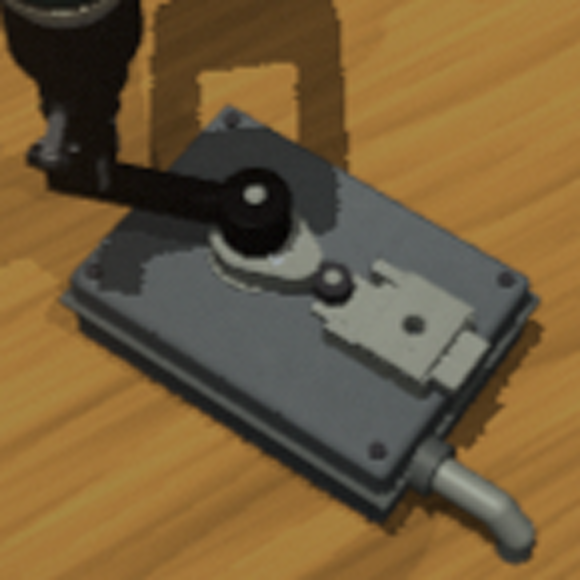

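```bash

python3 -m pendant '[{"slide":[0,0.0015,0],"turn":-0.015,"grip":0.1},{"slide":[0,0.003,0],"turn":-0.03,"grip":0.1},{"slide":[0.0001,0.0044,0],"turn":-0.045,"grip":0.1},{"slide":[0.0002,0.0059,0],"turn":-0.06,"grip":0.1}]' >/dev/null
python3 st.py
python3 -m pendant '[{"slide":[0,0.0015,0],"turn":-0.015,"grip":0.1},{"slide":[0,0.003,0],"turn":-0.03,"grip":0.1},{"slide":[0.0001,0.0044,0],"turn":-0.045,"grip":0.1},{"slide":[0.0002,0.0059,0],"turn":-0.06,"grip":0.1}]' >/dev/null
python3 st.py
python3 -m pendant '[{"slide":[0,0.0015,0],"turn":-0.015,"grip":0.1},{"slide":[0,0.003,0],"turn":-0.03,"grip":0.1},{"slide":[0.0001,0.0044,0],"turn":-0.045,"grip":0.1},{"slide":[0.0002,0.0059,0],"turn":-0.06,"grip":0.1}]' >/dev/null
python3 st.py
python3 -m pendant '[{"slide":[0,0.0015,0],"turn":-0.015,"grip":0.1},{"slide":[0,0.003,0],"turn":-0.03,"grip":0.1},{"slide":[0.0001,0.0044,0],"turn":-0.045,"grip":0.1},{"slide":[0.0002,0.0059,0],"turn":-0.06,"grip":0.1}]' >/dev/null
python3 st.py
python3 - <<'E'
from h import *
f=grab_frame('scene');cv2.imwrite('pics/scene3.png',cv2.resize(f[170:315,170:315],None,fx=4,fy=4,interpolation=2))
E
```

```text
t 7.95 th_pos 1.827 th_yaw 1.843 r 0.0977 z 0.0917 Ftan -4.82 Frad 2.34 Fz 11.29 Mz -0.023 q6 0.313
t 8.35 th_pos 1.891 th_yaw 1.903 r 0.0977 z 0.0917 Ftan -6.59 Frad 1.59 Fz 10.05 Mz 0.072 q6 0.25
t 8.75 th_pos 1.954 th_yaw 1.964 r 0.0976 z 0.0917 Ftan -4.38 Frad 1.77 Fz 8.9 Mz 0.017 q6 0.187
t 9.15 th_pos 2.017 th_yaw 2.024 r 0.0975 z 0.0917 Ftan -4.39 Frad 1.97 Fz 9.54 Mz 0.114 q6 0.126
```

View pics/scene3.png

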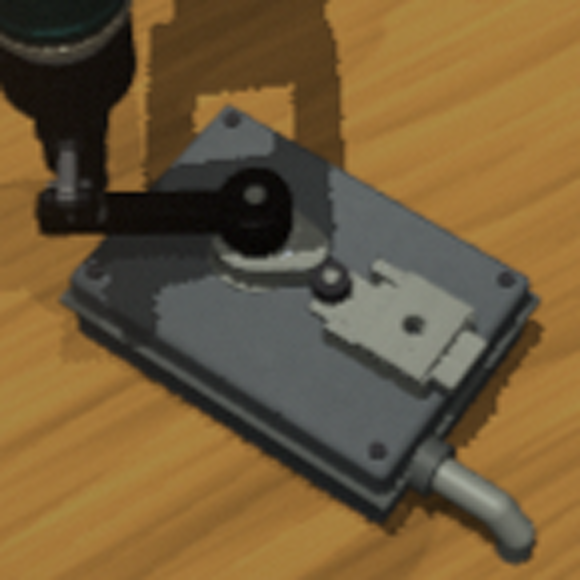

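```bash

python3 -m pendant '[{"slide":[0,0.0015,0],"turn":-0.015,"grip":0.1},{"slide":[0,0.003,0],"turn":-0.03,"grip":0.1},{"slide":[0.0001,0.0044,0],"turn":-0.045,"grip":0.1},{"slide":[0.0002,0.0059,0],"turn":-0.06,"grip":0.1}]' >/dev/null
python3 st.py
python3 - <<'E'
from h import *
f=grab_frame('scene');cv2.imwrite('pics/scene4.png',cv2.resize(f[170:315,170:315],None,fx=4,fy=4,interpolation=2))
E
python3 -m pendant '[{"slide":[0,0.0015,0],"turn":-0.015,"grip":0.1},{"slide":[0,0.003,0],"turn":-0.03,"grip":0.1},{"slide":[0.0001,0.0044,0],"turn":-0.045,"grip":0.1},{"slide":[0.0002,0.0059,0],"turn":-0.06,"grip":0.1}]' >/dev/null
python3 st.py
python3 -m pendant '[{"slide":[0,0.0015,0],"turn":-0.015,"grip":0.1},{"slide":[0,0.003,0],"turn":-0.03,"grip":0.1},{"slide":[0.0001,0.0044,0],"turn":-0.045,"grip":0.1},{"slide":[0.0002,0.0059,0],"turn":-0.06,"grip":0.1}]' >/dev/null
python3 st.py
python3 - <<'E'
from h import *
f=grab_frame('scene');cv2.imwrite('pics/scene5.png',cv2.resize(f[170:315,170:315],None,fx=4,fy=4,interpolation=2))
# compare roller/tongue tip shift along frames vs scene2
ims=[cv2.imread(f'pics/scene{i}.png',0).astype(np.float32) for i in(2,3,4,5)]
z=cv2.imread('pics/scene0.png',0)[170:315,170:315];ims.insert(0,cv2.resize(z,None,fx=4,fy=4,interpolation=2).astype(np.float32))
ref=ims[1]
for nm,(x,y,w,h) in dict(roller=(308,258,50,50),outer=(430,330,70,70),fixed=(470,260,60,60)).items():
    t=ref[y:y+h,x:x+w]
    for k,im in enumerate(ims):
        m=cv2.matchTemplate(im[y-60:y+h+60,x-60:x+w+60],t,cv2.TM_CCOEFF_NORMED);_,v,_,l=cv2.minMaxLoc(m)
        print(nm,k,l[0]-60,l[1]-60,round(v,3))
E
```

```text
t 9.6 th_pos 2.081 th_yaw 2.084 r 0.0975 z 0.0917 Ftan -3.37 Frad 1.64 Fz 8.78 Mz 0.109 q6 0.065
t 10.05 th_pos 2.143 th_yaw 2.144 r 0.0974 z 0.0918 Ftan -3.24 Frad 1.85 Fz 7.6 Mz 0.099 q6 0.005
t 10.45 th_pos 2.205 th_yaw 2.204 r 0.0974 z 0.0918 Ftan -3.55 Frad 1.3 Fz 6.72 Mz 0.193 q6 -0.055
roller 0 -15 -9 0.824
roller 1 0 0 1.0
roller 2 -2 -2 0.945
roller 3 -3 -2 0.925
roller 4 -7 -4 0.823
outer 0 -19 -5 0.816
outer 1 0 0 1.0
outer 2 -1 -1 0.984
outer 3 -2 -1 0.964
outer 4 -4 -2 0.88
fixed 0 0 0 0.998
fixed 1 0 0 1.0
fixed 2 0 0 0.998
fixed 3 0 0 0.999
fixed 4 0 0 0.999
```

View pics/scene5.png

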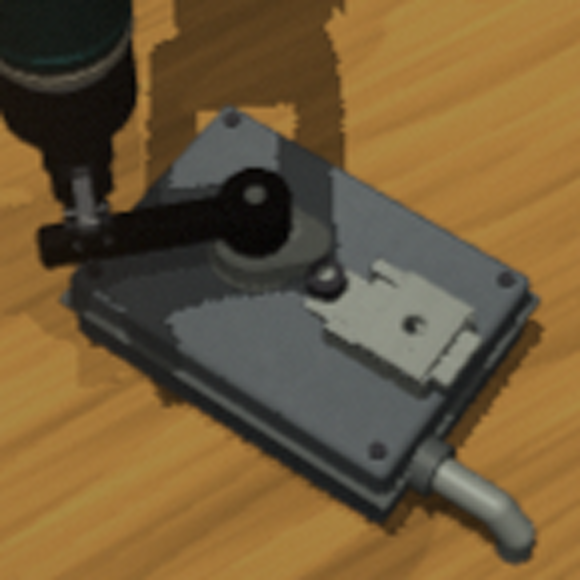

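```bash
cat > snap.py <<'E'
import sys
exec(open('st.py').read())
f=grab_frame('scene');th=np.radians((np.degrees(a)%360)-ISO-100)
np.savez(f'pics/s_{sys.argv[1]}.npz',f=f,th=th)
E
python3 snap.py b0
python3 -m pendant '[{"slide":[0,-0.002,0],"turn":0.02,"grip":0.1},{"slide":[0.0001,-0.004,0],"turn":0.04,"grip":0.1},{"slide":[0.0003,-0.0074,0],"turn":0.075,"grip":0.1}]' >/dev/null; python3 snap.py b1
python3 -m pendant '[{"slide":[0,-0.002,0],"turn":0.02,"grip":0.1},{"slide":[0.0001,-0.004,0],"turn":0.04,"grip":0.1},{"slide":[0.0003,-0.0074,0],"turn":0.075,"grip":0.1}]' >/dev/null; python3 snap.py b2
python3 -m pendant '[{"slide":[0,-0.002,0],"turn":0.02,"grip":0.1},{"slide":[0.0001,-0.004,0],"turn":0.04,"grip":0.1},{"slide":[0.0003,-0.0074,0],"turn":0.075,"grip":0.1}]' >/dev/null; python3 snap.py b3
python3 -m pendant '[{"slide":[0,-0.002,0],"turn":0.02,"grip":0.1},{"slide":[0.0001,-0.004,0],"turn":0.04,"grip":0.1},{"slide":[0.0003,-0.0074,0],"turn":0.075,"grip":0.1}]' >/dev/null; python3 snap.py b4
python3 -m pendant '[{"slide":[0,-0.002,0],"turn":0.02,"grip":0.1},{"slide":[0.0001,-0.004,0],"turn":0.04,"grip":0.1},{"slide":[0.0003,-0.0074,0],"turn":0.075,"grip":0.1}]' >/dev/null; python3 snap.py b5
python3 -m pendant '[{"slide":[0,-0.002,0],"turn":0.02,"grip":0.1},{"slide":[0.0001,-0.004,0],"turn":0.04,"grip":0.1},{"slide":[0.0003,-0.0074,0],"turn":0.075,"grip":0.1}]' >/dev/null; python3 snap.py b6
python3 -m pendant '[{"slide":[0,-0.002,0],"turn":0.02,"grip":0.1},{"slide":[0.0001,-0.004,0],"turn":0.04,"grip":0.1},{"slide":[0.0003,-0.0074,0],"turn":0.075,"grip":0.1}]' >/dev/null; python3 snap.py b7
python3 -m pendant '[{"slide":[0,-0.002,0],"turn":0.02,"grip":0.1},{"slide":[0.0001,-0.004,0],"turn":0.04,"grip":0.1},{"slide":[0.0003,-0.0074,0],"turn":0.075,"grip":0.1}]' >/dev/null; python3 snap.py b8
```

```text
t 10.5 th_pos 2.21 th_yaw 2.204 r 0.0974 z 0.0918 Ftan -1.02 Frad -0.13 Fz 5.85 Mz 0.204 q6 -0.056
t 10.85 th_pos 2.167 th_yaw 2.126 r 0.0973 z 0.0919 Ftan 6.76 Frad 0.44 Fz 2.41 Mz 0.437 q6 0.022
t 11.2 th_pos 2.087 th_yaw 2.051 r 0.0974 z 0.0919 Ftan 4.8 Frad 1.63 Fz 4.17 Mz 0.369 q6 0.098
t 11.55 th_pos 2.008 th_yaw 1.976 r 0.0974 z 0.0918 Ftan 5.73 Frad 2.01 Fz 4.58 Mz 0.42 q6 0.175
t 11.9 th_pos 1.928 th_yaw 1.901 r 0.0975 z 0.0918 Ftan 5.95 Frad 2.58 Fz 7.21 Mz 0.365 q6 0.253
t 12.25 th_pos 1.847 th_yaw 1.826 r 0.0976 z 0.0918 Ftan 4.09 Frad 3.3 Fz 7.39 Mz 0.27 q6 0.332
t 12.6 th_pos 1.766 th_yaw 1.751 r 0.0977 z 0.0918 Ftan 2.6 Frad 3.21 Fz 8.85 Mz 0.292 q6 0.412
t 12.95 th_pos 1.686 th_yaw 1.676 r 0.0978 z 0.0917 Ftan 2.7 Frad 3.34 Fz 11.2 Mz 0.21 q6 0.493
t 13.3 th_pos 1.606 th_yaw 1.601 r 0.0979 z 0.0917 Ftan 1.88 Frad 3.82 Fz 11.81 Mz 0.173 q6 0.575
```

```bash
cat > an.py <<'E'
from h import *
import glob
c=calibration('scene')
def lo(f): return cv2.resize(cv2.cvtColor(f,cv2.COLOR_BGR2GRAY),None,fx=8,fy=8,interpolation=cv2.INTER_CUBIC)
fs=sorted(glob.glob('pics/s_*.npz'));D=[np.load(g) for g in fs]
ref=lo(np.load('pics/s_b5.npz')['f'])
P=proj('scene',[list(S+x*np.array([np.cos(np.radians(ISO)),np.sin(np.radians(ISO))]))+[.086] for x in(.07,.08)]);u=(P[1]-P[0])
print('px/10mm',u)
for nm,(x,y,w,h) in dict(roller=(247,234.5,12.5,12.5),outer=(277.5,252.5,17.5,17.5)).items():
    X,Y,W,H=[int(v*8) for v in(x,y,w,h)];t=ref[Y:Y+H,X:X+W];ths=[];L=[]
    for g,d in zip(fs,D):
        im=lo(d['f']);m=cv2.matchTemplate(im[Y-60:Y+H+60,X-60:X+W+60],t,cv2.TM_CCOEFF_NORMED);_,v,_,l=cv2.minMaxLoc(m)
        s=np.array([l[0]-60,l[1]-60])/8;mm=s@u/(u@u)*10;ths.append(float(d['th']));L.append(mm);print(nm,g[7:],round(ths[-1],3),s,round(mm,2),round(v,3))
    p=np.polyfit(ths,L,2);print('peak',-p[1]/2/p[0])
E
python3 an.py
```

```text
px/10mm [3.45929443 2.08406572]
roller b0.npz 2.21 [-1.875 -1.125] -5.41 0.837
roller b1.npz 2.167 [-1.625 -1.   ] -4.72 0.886
roller b2.npz 2.087 [-0.875 -0.625] -2.65 0.955
roller b3.npz 2.008 [-0.5   -0.375] -1.54 0.972
roller b4.npz 1.928 [-0.125 -0.125] -0.42 0.99
roller b5.npz 1.847 [0. 0.] 0.0 1.0
roller b6.npz 1.766 [0. 0.] 0.0 0.993
roller b7.npz 1.686 [0. 0.] 0.0 0.981
roller b8.npz 1.606 [-0.25  -0.125] -0.69 0.959
peak 1.7744656214054602
outer b0.npz 2.21 [-1.  -0.5] -2.76 0.876
outer b1.npz 2.167 [-0.75 -0.5 ] -2.23 0.9
outer b2.npz 2.087 [-0.5  -0.25] -1.38 0.955
outer b3.npz 2.008 [-0.25  -0.125] -0.69 0.986
outer b4.npz 1.928 [-0.125  0.   ] -0.27 0.997
outer b5.npz 1.847 [0. 0.] 0.0 1.0
outer b6.npz 1.766 [0. 0.] 0.0 0.999
outer b7.npz 1.686 [0. 0.] 0.0 0.999
outer b8.npz 1.606 [-0.125 -0.125] -0.42 0.995
peak 1.781258870178099
```

```bash

python3 -m pendant '[{"slide":[0,-0.002,0],"turn":0.02,"grip":0.1},{"slide":[0.0001,-0.004,0],"turn":0.04,"grip":0.1},{"slide":[0.0003,-0.0074,0],"turn":0.075,"grip":0.1}]' >/dev/null; python3 snap.py b91
python3 -m pendant '[{"slide":[0,-0.002,0],"turn":0.02,"grip":0.1},{"slide":[0.0001,-0.004,0],"turn":0.04,"grip":0.1},{"slide":[0.0003,-0.0074,0],"turn":0.075,"grip":0.1}]' >/dev/null; python3 snap.py b92
python3 -m pendant '[{"slide":[0,-0.002,0],"turn":0.02,"grip":0.1},{"slide":[0.0001,-0.004,0],"turn":0.04,"grip":0.1},{"slide":[0.0003,-0.0074,0],"turn":0.075,"grip":0.1}]' >/dev/null; python3 snap.py b93
python3 an.py
```

```text
t 13.65 th_pos 1.525 th_yaw 1.526 r 0.098 z 0.0917 Ftan 1.83 Frad 2.94 Fz 12.47 Mz 0.143 q6 0.658
t 14.0 th_pos 1.446 th_yaw 1.451 r 0.098 z 0.0917 Ftan 0.59 Frad 3.95 Fz 13.29 Mz 0.143 q6 0.742
t 14.35 th_pos 1.368 th_yaw 1.376 r 0.0981 z 0.0916 Ftan 0.15 Frad 3.58 Fz 13.77 Mz 0.101 q6 0.827
px/10mm [3.45929443 2.08406572]
roller b0.npz 2.21 [-1.875 -1.125] -5.41 0.837
roller b1.npz 2.167 [-1.625 -1.   ] -4.72 0.886
roller b2.npz 2.087 [-0.875 -0.625] -2.65 0.955
roller b3.npz 2.008 [-0.5   -0.375] -1.54 0.972
roller b4.npz 1.928 [-0.125 -0.125] -0.42 0.99
roller b5.npz 1.847 [0. 0.] 0.0 1.0
roller b6.npz 1.766 [0. 0.] 0.0 0.993
roller b7.npz 1.686 [0. 0.] 0.0 0.981
roller b8.npz 1.606 [-0.25  -0.125] -0.69 0.959
roller b91.npz 1.525 [-0.625 -0.375] -1.8 0.945
roller b92.npz 1.446 [-1.125 -0.625] -3.18 0.921
roller b93.npz 1.368 [-1.625 -0.875] -4.56 0.897
peak 1.7732329430915315
outer b0.npz 2.21 [-1.  -0.5] -2.76 0.876
outer b1.npz 2.167 [-0.75 -0.5 ] -2.23 0.9
outer b2.npz 2.087 [-0.5  -0.25] -1.38 0.955
outer b3.npz 2.008 [-0.25  -0.125] -0.69 0.986
outer b4.npz 1.928 [-0.125  0.   ] -0.27 0.997
outer b5.npz 1.847 [0. 0.] 0.0 1.0
outer b6.npz 1.766 [0. 0.] 0.0 0.999
outer b7.npz 1.686 [0. 0.] 0.0 0.999
outer b8.npz 1.606 [-0.125 -0.125] -0.42 0.995
outer b91.npz 1.525 [-0.375 -0.125] -0.96 0.979
outer b92.npz 1.446 [-0.625 -0.25 ] -1.65 0.94
outer b93.npz 1.368 [-1.  -0.5] -2.76 0.878
peak 1.7847229143240602
```

```bash

python3 -m pendant '[{"slide":[0.001,0.0137,0],"turn":-0.14,"grip":0.1},{"slide":[0.0038,0.0271,0],"turn":-0.28,"grip":0.1},{"slide":[0.0081,0.0391,0],"turn":-0.41,"grip":0.1},{"slide":[0.0081,0.0391,0],"turn":-0.41,"grip":0.1},{"slide":[0.0081,0.0391,0],"turn":-0.41,"grip":0.1}]' >/dev/null; python3 snap.py c0
python3 -m pendant '[{"slide":[0,0,0],"turn":0,"grip":0.1},{"slide":[0,0,0],"turn":0,"grip":0.1},{"slide":[0,0,0],"turn":0,"grip":0.1}]' >/dev/null; python3 snap.py c1; python3 an.py | grep c[01]
```

```text
t 14.9 th_pos 1.794 th_yaw 1.787 r 0.0977 z 0.0917 Ftan 2.18 Frad 3.55 Fz 9.79 Mz 0.176 q6 0.373
t 15.25 th_pos 1.794 th_yaw 1.787 r 0.0977 z 0.0917 Ftan 2.21 Frad 3.91 Fz 9.42 Mz 0.233 q6 0.374
roller c0.npz 1.794 [0. 0.] 0.0 0.994
roller c1.npz 1.794 [0. 0.] 0.0 0.995
outer c0.npz 1.794 [0. 0.] 0.0 0.999
outer c1.npz 1.794 [0. 0.] 0.0 0.999
```

```bash

python3 -m pendant '[{"slide":[0,0,0],"turn":0,"grip":0.3},{"slide":[0,0,0],"turn":0,"grip":0.45},{"slide":[0,0,0],"turn":0,"grip":0.6},{"slide":[0,0,0],"turn":0,"grip":0.7},{"slide":[0,0,0],"turn":0,"grip":0.7}]'; python3 snap.py d0; python3 an.py | grep d0
python3 - <<'E'
from h import *
f=grab_frame('scene');cv2.imwrite('pics/scene6.png',cv2.resize(f[150:315,170:315],None,fx=3.6,fy=3.6,interpolation=2))
E
```

```text
time_s: 15.8
tool_pos: [0.5291, -0.1531, 0.0901]
orientation: [-2.899, -1.21, 0.001]
ft_force: [0.3, -0.3, -0.2]
opening: 0.697
t 15.8 th_pos 1.773 th_yaw 1.787 r 0.0971 z 0.0901 Ftan 0.39 Frad -0.03 Fz -0.15 Mz 0.016 q6 0.373
roller d0.npz 1.773 [0. 0.] 0.0 0.995
outer d0.npz 1.773 [0. 0.] 0.0 0.999
```

View pics/scene6.png

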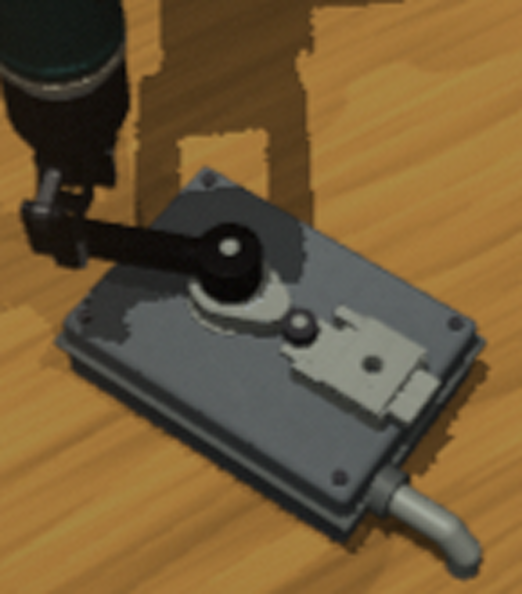

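Released and held, with no contact force. Next I retreat straight up and away, then check.

```bash

python3 -m pendant '[{"slide":[0,0,-0.03],"turn":0,"grip":0.7},{"slide":[0,0,-0.07],"turn":0,"grip":0.7},{"slide":[0,0,-0.11],"turn":0,"grip":0.7},{"slide":[0,0,-0.15],"turn":0,"grip":0.7},{"slide":[0,0,-0.18],"turn":0,"grip":0.7}]'
python3 -m pendant '[{"slide":[-0.04,0,0],"turn":0,"grip":0.7},{"slide":[-0.08,0,0],"turn":0,"grip":0.7},{"slide":[-0.12,0,0],"turn":0,"grip":0.7},{"slide":[-0.12,0,0],"turn":0,"grip":0.7},{"slide":[-0.12,0,0],"turn":0,"grip":0.7}]'
python3 snap.py e0; python3 an.py | grep e0
python3 - <<'E'
from h import *
f=grab_frame('scene');cv2.imwrite('pics/scene7.png',cv2.resize(f[150:315,170:315],None,fx=3.6,fy=3.6,interpolation=2))
f=grab_frame('top');cv2.imwrite('pics/top7.png',cv2.resize(f[80:300,100:410],None,fx=2.5,fy=2.5,interpolation=2))
E
```

```text
time_s: 16.4
tool_pos: [0.5301, -0.1536, 0.2732]
orientation: [2.897, 1.209, 0.003]
ft_force: [0.3, -0.4, -0.2]
opening: 0.7
time_s: 16.9
tool_pos: [0.4449, -0.239, 0.2705]
orientation: [-2.9, -1.207, -0.001]
ft_force: [0.2, -0.3, 0.3]
opening: 0.705
t 16.9 th_pos 1.783 th_yaw 1.785 r 0.2175 z 0.2705 Ftan 0.37 Frad 0.07 Fz 0.31 Mz 0.055 q6 0.152
roller e0.npz 1.783 [0. 0.] 0.0 0.994
outer e0.npz 1.783 [0. 0.] 0.0 0.999
```

View pics/scene7.png

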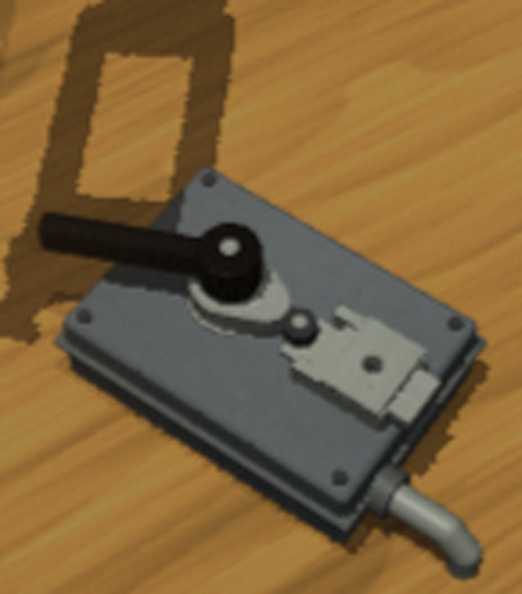

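View pics/top7.png

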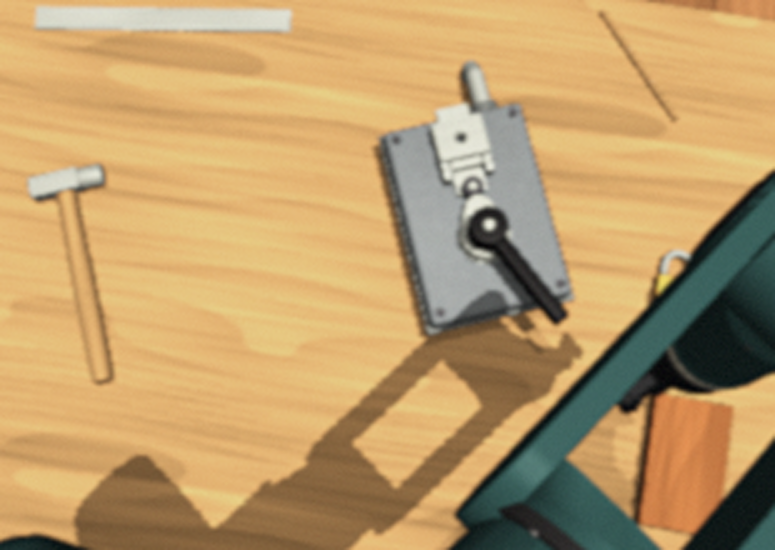

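```bash
python3 - <<'E'
from h import *
for n,h,t in(('top',(489/2.5+99.6,225/2.5+79.6),(561/2.5+99.6,315/2.5+79.6)),('scene',(230/3.6+169.6,246/3.6+149.6),(43/3.6+169.6,228/3.6+149.6))):
    a=ray(n,h,.13)[0];b=ray(n,t,.12)[0];d=b-a;print(n,np.hypot(*d[:2]),np.radians(np.degrees(np.arctan2(d[1],d[0]))%360-122.9))
print(state()['time_s'])
job_done()
E
```

```text
top 0.12370371920570966 1.8244442648969583
scene 0.12738455106827518 1.842454444011216
17.05
the job is handed in; nothing more can be done
```

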